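# Hold the air-gap probe over the actuator's sensor pad

## Task

Lift the yellow hand probe up and off its hook, carry it across without bumping or shifting anything else on the bench, and hold it upright over the green sensor pad of the clamped actuator (not the one with the blue pad). Finish while still gripping it: the probe's black sensing face must hover about one centimetre above the green pad, centred over it, with its long side along the pad's long side, at rest and never touching the actuator.

Things in the scene. Friction and masses are not known exactly. Their poses are not given: they have to be found in the camera images.
- probe: Rigid yellow hand probe, about 160 g, 150 mm tall, hanging upright (z up) on the stand's hook by the window in its frame. Origin: centre of its flat sensing face (underside). Black head 20 mm along x, 44 mm along y (long side), 0 to 18 mm above the origin; grey neck to 40; yellow frame to 98; yellow grip block to 150. Symmetric under a half turn about z.
- probe_eye (a point): Middle of the upper edge of the window in the probe's frame, 90 mm above its origin; it rests on the hook's arm. The window is open along the probe's x, 26 mm wide (y), 44 mm high (46 to 90 mm above the origin); the frame is 38 mm wide, 12 mm thick in x. Axes as the probe's.
- probe_grip (a point): Centre of the grip block at the top of the probe, 128 mm above its origin: 22 mm along x, 26 mm along y, 98 to 150 mm above the origin, free on all sides and above. Axes as the probe's.
- stand: Fixed steel hook stand. Origin: centre of the underside of its base plate (150 mm in x, 110 in y, 12 thick). A 14 mm post stands 52 mm towards +x; from its top an 8 mm round arm runs level towards -x, upper side 170 mm above the bench, ending in an upturned tip. To unhook: raise the probe 20 to 28 mm, then move it along the stand's -x by 75 mm or more.
- hook_tip (a point): Top of the hook's upturned tip, 60 mm towards the stand's -x from its origin, 183 mm above the bench (13 mm above the upper side of the arm); axes as the stand's.
- unit_green: The actuator to be checked, fixed: dark base plate 100 x 100 x 12 mm, round aluminium housing of 80 mm diameter, flat top at 58 mm, a black connector on its +x side (top at 49 mm), and on top the green sensor pad. Origin: centre of its underside; z up.
- unit_green_pad (a point): Centre of the top face of the green sensor pad, 68 mm above the bench. The pad is 24 mm along x, 48 mm along y (its long side) and stands 10 mm proud of the housing. z up.
- unit_blue: A second actuator of the same shape and size with a blue pad, fixed: not to be checked. Origin: centre of its underside.
- psu: Bench power supply, a fixed white box 300 mm along x, 100 mm along y, 110 mm high, standing between the stand and the actuators. Origin: centre of its underside.
- module: Loose black control module 75 x 55 x 30 mm lying on top of the power supply (its top is 140 mm above the bench). Origin: centre of its underside. Leave alone.
- mug: Loose blue mug, 80 mm across, 95 mm high. Origin: centre of its underside. Leave alone.
- mouse: Loose white computer mouse 100 x 58 x 30 mm. Origin: centre of its underside. Leave alone.
- board: Loose green circuit board 50 x 70 mm, up to 16 mm high. Origin: centre of its underside. Leave alone.
- driver: Loose red-handled screwdriver lying on the bench. Leave alone.
- motor: Loose small steel motor standing upright, 40 mm across, 73 mm high. Origin: centre of its underside. Leave alone.
There are look-alikes about, which are no part of the job. What is meant by the probe is not pink, and is the larger of those in its own colour. Leave any turquoise look-alike of the stand alone.

How it is judged (in metres and radians):
On the way:
1. the gripped probe is off the hook: clear of the stand and beyond the hook's tip (contact force between probe and stand below 0.05 N and contact force between the fingers and probe above 1 N and height (world z) of probe above 0.075 m and (horizontal distance between probe and hook_tip above 0.06 m or height (world z) of probe above 0.145 m)), for 0.2 s.
At the end, for the whole second after the job is handed in: The fingers alone hold the probe, at rest, upright within 7 deg, face 3 to 20 mm above the green pad, within 10 mm of its centre, long side within 10 deg of the pad's (either way round), touching neither actuator nor stand; no loose thing shifted over 30 mm (z of probe in the frame of unit_green_pad between 0.003 and 0.02 m and horizontal distance between probe and unit_green_pad below 0.01 m and angle between the y axis of probe and the y axis of unit_green_pad, either way round below 0.17 rad and angle between probe's own z axis and vertical below 0.12 rad and contact force between the fingers and probe above 1 N and contact force between probe and unit_green below 0.05 N and contact force between probe and stand below 0.05 N and linear speed of probe below 0.03 m/s and angular speed of probe below 0.3 rad/s and distance of each of module, mug, mouse, board, driver, motor from where it was at the start of the episode below 0.03 m); the arm keeps its last pose, push and grip.
It fails at once if the probe or the arm touches the green-pad actuator (contact force between probe and unit_green above 0.5 N or contact force between the arm and unit_green above 3 N).
It fails at once if the probe or the arm bumps the power supply or the other actuator (contact force between any of probe, the arm and psu above 3 N or contact force between any of probe, the arm and unit_blue above 3 N).
It fails at once if a loose bystander is shifted by more than 30 mm (distance of any of module, mug, mouse, board, driver, motor from where it was at the start of the episode above 0.03 m).
It also fails if it takes over 43 s, if anything falls off the work surface, if the arm or the gripper's body presses on something with over 40 N, if the wrist force passes 120 N, or if a joint passes its speed limit or range.

## Robot

A 6-joint arm with a two-finger parallel gripper is mounted at the origin on the work surface. World frame = base frame: x ahead of the robot, y to its left, z up, the work surface at z = 0. Lengths are in mm, angles in rad, forces in N, time in s.
With the tool pointing down it reaches from about 400 to 825 mm from the base axis. Payload 7 kg.
Tool frame: the origin (TCP) lies midway between the tips of the shut fingers; the grasp point (between the pads) lies 19 mm behind it; z points along the fingers, y is the line along which they close (so a half turn about z gives the same grasp; the last joint's range is limited). The gripper opens to 88 mm and grips with 3 to 60 N. Pads are 19 mm wide; open, the fingers measure 130 mm over their backs; the gripper's body (78 mm by 193 mm) begins 47 mm behind the grasp point.
Start: joints at [-1.056, 0.359, 0.012, 0, -1.224, -0.288], TCP at [151.755, -657.697, 226.561] pointing down, gripper open.
Joint ranges: [-3.07, 3.07], [-1.43, 2.12], [-1.02, 1.25], [-3.03, 1.67], [-3.05, -0], [-3.03, 3.03]. Speed limits (rad/s): [2.39, 2.39, 3.01, 3.14, 3.14, 3.14].

## Interface

Orientations are given as [roll, pitch, yaw] about the fixed x, y, z axes, in that order (R = Rz(yaw) Ry(pitch) Rx(roll)).
In Python, from workcell import r, viewer gives the robot as it stands.
- The arm moves only by the tool send_rows, never from a script. Its arguments are lists of equal length, an entry for each row: "claw": the finger opening in m, from 0 to 0.0876; "xyz": the shift along the world's x, y, z in m, a list of three; "delta_rot": the turn, a rotation vector about the world's x, y, z in rad, a list of three. A call has 1 to 20 rows; each row is the pose to reach, as a shift and turn from the pose commanded when the call began; what a row does not reach only later rows make up. A row lasts 1/12 s, in which the tool goes at most 41.7 mm and 7.16 degrees, less where a joint would pass 70% of its speed; a pose out of reach is approached as far as the arm can. A call with a gripper value outside its range is refused whole. The fingers move at their own pace and stop on an object; the grip force is fixed at half the most. Time passes only in rows, so rows that repeat a pose let the fingers close. It gives the time, the measured TCP pose, the force, the opening and the grip force at its end, in the units of the state.
- r.state(): the state, without advancing time (a new reading comes with each control period).
- viewer.get_image(name): name is "scene" or "top"; returns a dict with "img" (480x640x3 uint8, red, green, blue), "fov_y" (degrees; the focal length in pixels is half the picture's height over the tangent of half this angle, whatever the lens; pixels are square), "cx", "cy" (the principal point, pixels), "view" (4x4, takes a point from world to camera coordinates). Camera axes: x right, y up, looking along -z (the intrinsics and any distortion apply to the point x, -y, -z); pixel columns grow to the right and rows downward; lengths in mm; the calibration is good to about 2 mm. A picture is of the moment at which its call begins. There is no depth.
- r.close_job(): hands the job in; it is judged then, once.
The state is a dict: "time_s": time; "joint_positions": joint angles; "joint_velocities": joint speeds; "joint_torque": joint torques, N m; "ee_pos": TCP position; "tool_rot": TCP orientation; "ft_force": force on the tool from outside, world axes, zero at the start; "moment": the same for the moment, N m; "gripper_width": finger opening in mm; "gripper_force": force on a finger pad.
Only numpy, scipy, OpenCV 4.12 (cv2) and the standard library are available. Lean on these libraries where they do the work, as an engineer would, in place of code of your own. Each camera call takes 0.05 s, during which the arm holds its last target. There are 200 camera calls.

## Working session

There is one attempt and no reset: what is moved stays moved. The work goes in short steps, Python scripts to look and compute and a tool call to move; the robot and the scene stay as the last step left them, time stands still between calls to the robot, and variables do not carry over. Pictures are saved under pics/ and viewed, at most 10 in all, crops included, and the job is handed in when it is done.

Besides the shell and the picture viewer there is one more tool, called after ">>>" as name(argument=value, ...) on one line, values as JSON. send_rows: Moves the arm, as the interface text tells. Its arguments: {"type":"object","properties":{"claw":{"type":"array","items":{"type":"number"}},"xyz":{"type":"array","items":{"type":"array","items":{"type":"number"}}},"delta_rot":{"type":"array","items":{"type":"array","items":{"type":"number"}}}},"required":["claw","xyz","delta_rot"]}

```bash
mkdir -p pics; ls
python3 - <<'E'
from workcell import r, viewer
import cv2, numpy as np
for n in ("scene","top"):
    d=viewer.get_image(n); cv2.imwrite(f"pics/{n}0.png",d["img"][:,:,::-1])
    print(n,{k:v for k,v in d.items() if k!="img"})
print(r.state())
E
```

```text
pics
scene {'fov_y': 51.693326466496856, 'cx': 324.2523542665617, 'cy': 239.38277437576653, 'view': array([[ 1.56128544e-01,  9.87492158e-01, -2.19799038e-02,
        -1.65895650e+02],
       [-5.95271449e-01,  1.11827102e-01,  7.95705097e-01,
         1.86949713e+02],
       [ 7.88210492e-01, -1.11148269e-01,  6.05285290e-01,
        -1.54927705e+03],
       [ 0.00000000e+00,  0.00000000e+00,  0.00000000e+00,
         1.00000000e+00]])}
top {'fov_y': 56.43893652866397, 'cx': 317.8522409830294, 'cy': 235.78766724570627, 'view': array([[ 2.35728281e-02, -9.99627541e-01,  1.37513950e-02,
         5.96351308e+01],
       [ 9.96213421e-01,  2.46392950e-02,  8.33770097e-02,
        -5.10031150e+02],
       [-8.36847799e-02,  1.17338923e-02,  9.96423190e-01,
        -1.15554865e+03],
       [ 0.00000000e+00,  0.00000000e+00,  0.00000000e+00,
         1.00000000e+00]])}
{'time_s': 0.1, 'joint_positions': array([-1.05588121e+00,  3.59324794e-01,  1.11327715e-02, -2.80539073e-04,
       -1.22410804e+00, -2.88112319e-01]), 'joint_velocities': array([-0.00115442, -0.00228935,  0.00239348,  0.00100169,  0.00099904,
       -0.00046961]), 'joint_torque': array([-1.98648115e-03, -5.84163487e+01,  2.93751991e+01,  7.01554030e+00,
        1.01614633e-02, -5.27913073e-05]), 'ee_pos': array([ 151.65137047, -657.28593639,  225.70755597]), 'tool_rot': array([ 3.14007596e+00, -1.74442950e-04, -2.91488525e+00]), 'ft_force': array([ 0.72511025,  0.11434026, -0.16264514]), 'moment': array([-0.00335676,  0.00514357,  0.01705351]), 'gripper_force': 0.0, 'gripper_width': 87.30562939701366}
```

View pics/scene0.png

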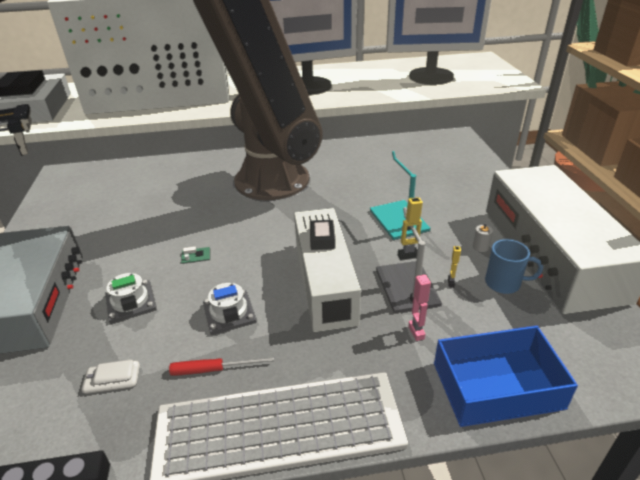

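View pics/top0.png

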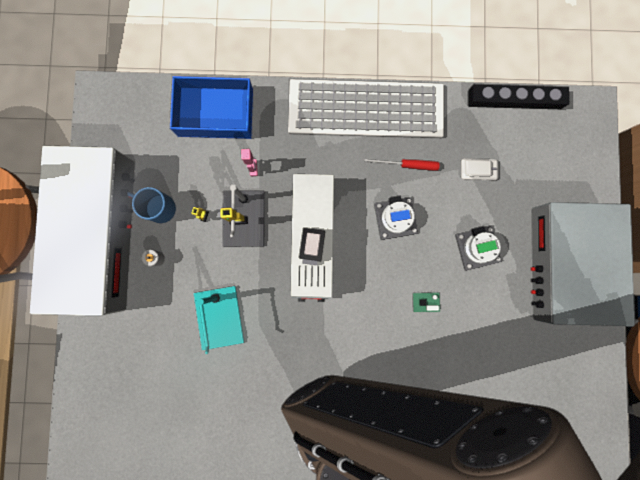

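Run:
```python
import cv2, numpy as np
s=cv2.imread("pics/scene0.png"); t=cv2.imread("pics/top0.png")
a=cv2.resize(s[140:345,370:510],None,fx=2.9,fy=2.9,interpolation=cv2.INTER_CUBIC)
b=cv2.resize(t[170:260,180:275],None,fx=4.1,fy=4.1,interpolation=cv2.INTER_CUBIC)
c=np.zeros((600,800,3),np.uint8); c[:a.shape[0],:a.shape[1]]=a[:600]
c[:b.shape[0],410:410+b.shape[1]]=b[:,:390]
cv2.imwrite("pics/crop0.png",c); print(a.shape,b.shape)
```

```text
(594, 406, 3) (369, 389, 3)
```

View pics/crop0.png

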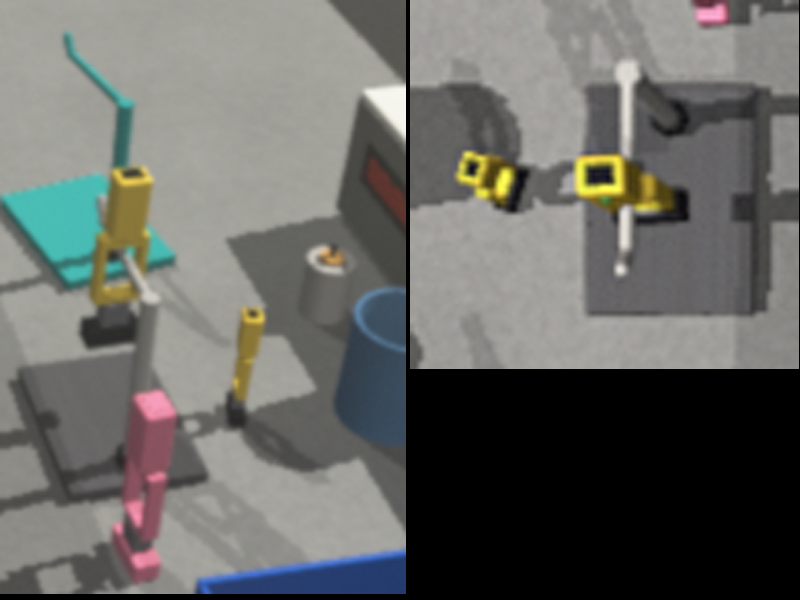

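```bash
cat > h.py <<'E'
import numpy as np, cv2
from workcell import r, viewer
def ray(d,u,v):
    f=240/np.tan(np.radians(d["fov_y"]/2)); V=d["view"]; R=V[:3,:3]
    c=-R.T@V[:3,3]; w=R.T@np.array([(u-d["cx"])/f,-(v-d["cy"])/f,-1]); return c,w/np.linalg.norm(w)
def onz(d,uv,z):
    c,w=ray(d,*uv); return c+w*(z-c[2])/w[2]
def tri(d1,p1,d2,p2):
    c1,w1=ray(d1,*p1); c2,w2=ray(d2,*p2)
    s=np.linalg.lstsq(np.c_[w1,-w2],c2-c1,rcond=None)[0]
    a,b=c1+s[0]*w1,c2+s[1]*w2; return (a+b)/2,np.linalg.norm(a-b)
def proj(d,P):
    f=240/np.tan(np.radians(d["fov_y"]/2)); q=d["view"][:3,:3]@np.asarray(P,float)+d["view"][:3,3]
    return np.array([d["cx"]+f*q[0]/-q[2],d["cy"]-f*q[1]/-q[2]])
def blobs(d,lo,hi,roi,amin=20,K=4):
    u0,v0,u1,v1=roi; im=cv2.resize(d["img"][v0:v1,u0:u1],None,fx=K,fy=K,interpolation=cv2.INTER_CUBIC)
    m=cv2.inRange(cv2.cvtColor(im,cv2.COLOR_RGB2HSV),lo,hi); out=[]
    for c in cv2.findContours(m,cv2.RETR_EXTERNAL,cv2.CHAIN_APPROX_NONE)[0]:
        M=cv2.moments(c)
        if M["m00"]<amin*K*K: continue
        cv=lambda p:(np.asarray(p)+.5)/K-.5+[u0,v0]
        out.append(dict(area=M["m00"]/K/K,c=cv([M["m10"]/M["m00"],M["m01"]/M["m00"]]),box=cv(cv2.boxPoints(cv2.minAreaRect(c))),pts=cv(c[:,0])))
    return sorted(out,key=lambda b:-b["area"])
E
python3 - <<'E'
from h import *
np.set_printoptions(precision=1,suppress=True)
S=viewer.get_image("scene");T=viewer.get_image("top")
def show(name,d,bl,z):
    for b in bl[:3]:
        P=np.array([onz(d,p,z) for p in b["box"]])[:,:2]; e=np.diff(np.r_[P,P[:1]],axis=0)
        L=np.linalg.norm(e,axis=1); k=L.argmax()
        print(name,"area",b["area"],"px",b["c"],"xyz",onz(d,b["c"],z),"sides",L[:2],"yaw_long",np.degrees(np.arctan2(e[k,1],e[k,0]))%180)
G=((45,110,60),(75,255,255))
show("green top",T,blobs(T,*G,(455,220,515,275)),68)
show("green sc",S,blobs(S,*G,(95,265,160,300)),68)
show("plate top",T,blobs(T,(0,0,0),(180,110,85),(450,220,512,275),100),12)
show("gripblk top",T,blobs(T,(22,120,140),(34,255,255),(212,200,248,228)),230)
dk=((0,0,0),(180,255,60))
show("dark sq top",T,blobs(T,*dk,(220,207,233,219),4),230)
show("dark sq sc",S,blobs(S,*dk,(407,195,423,205),4),230)
print("post top",onz(T,(232.9,187.6),170),"tip",onz(T,(231.2,235.4),183))
show("module",T,blobs(T,dk[0],dk[1],(297,222,330,268),30),140)
show("psu",T,blobs(T,(0,0,170),(180,60,255),(285,170,340,302),500),110)
E
```

```text
green top area 151.125 px [486.5 246.4] xyz [ 488.2 -355.1   68. ] sides [48.8 21.7] yaw_long 105.55344916977118
green sc area 148.71875 px [122.9 281.5] xyz [ 493.  -353.1   68. ] sides [45.3 27.6] yaw_long 105.41980955210144
plate top area 151.46875 px [477.5 231.4] xyz [ 531.5 -353.5   12. ] sides [94.1 30.6] yaw_long 106.87954724185063
gripblk top area 115.34375 px [225.9 212.5] xyz [536.5 274.5 230. ] sides [25.9 22.9] yaw_long 91.46747942043783
gripblk top area 22.21875 px [237.6 217. ] xyz [527.4 249.  230. ] sides [17.8 12.5] yaw_long 179.19095542596642
dark sq top area 17.625 px [225.9 212.2] xyz [537.1 274.7 230. ] sides [11.9  7.6] yaw_long 91.46210328944814
post top [602.8 272.6 170. ] tip [490.9 269.7 183. ]
module area 634.28125 px [311.9 243.9] xyz [478.8  86.9 140. ] sides [72.4 51.6] yaw_long 173.1823025324986
psu area 3770.9375 px [310.5 231.5] xyz [511.  91. 110.] sides [300.6 101.7] yaw_long 0.2035102200162271
```

>>> send_rows(claw=[0.08, 0.08, 0.08, 0.08, 0.08, 0.08, 0.08, 0.08, 0.08, 0.08, 0.08, 0.08, 0.08, 0.08, 0.08, 0.08, 0.08, 0.08, 0.08, 0.08], xyz=[[0, 0, 0.02], [0, 0, 0.05], [0, 0, 0.08], [0.01, 0.015, 0.1], [0.03, 0.04, 0.11], [0.055, 0.07, 0.11], [0.08, 0.105, 0.11], [0.105, 0.14, 0.11], [0.13, 0.175, 0.11], [0.155, 0.21, 0.11], [0.18, 0.245, 0.11], [0.205, 0.28, 0.11], [0.23, 0.315, 0.11], [0.255, 0.35, 0.11], [0.28, 0.385, 0.11], [0.305, 0.42, 0.11], [0.325, 0.455, 0.11], [0.345, 0.49, 0.11], [0.36, 0.52, 0.11], [0.37, 0.54, 0.11]], delta_rot=[[0, 0, 0], [0, 0, 0], [0, 0, 0], [0, 0, 0], [0, 0, 0], [0, 0, 0], [0, 0, -0.02], [0, 0, -0.04], [0, 0, -0.06], [0, 0, -0.08], [0, 0, -0.1], [0, 0, -0.12], [0, 0, -0.14], [0, 0, -0.16], [0, 0, -0.18], [0, 0, -0.2], [0, 0, -0.2], [0, 0, -0.2], [0, 0, -0.2], [0, 0, -0.2]])

```text
time_s: 1.87
ee_pos: [523.0, -114.5, 336.3]
tool_rot: [3.141, 0.0, -3.113]
ft_force: [0.6, -0.7, 0.3]
gripper_width: 79.7
gripper_force: 0.0
```

>>> send_rows(claw=[0.08, 0.08, 0.08, 0.08, 0.08, 0.08, 0.08, 0.08, 0.08, 0.08, 0.08, 0.08, 0.08, 0.08, 0.08, 0.08, 0.08, 0.08], xyz=[[0, 0.02, 0], [0, 0.05, 0], [0.002, 0.08, 0], [0.004, 0.11, 0], [0.006, 0.14, 0], [0.008, 0.17, 0], [0.01, 0.2, 0], [0.012, 0.23, 0], [0.014, 0.26, 0], [0.015, 0.29, 0], [0.015, 0.32, 0], [0.015, 0.35, 0], [0.015, 0.37, 0], [0.015, 0.385, 0], [0.015, 0.392, 0], [0.015, 0.392, -0.01], [0.015, 0.392, -0.03], [0.015, 0.392, -0.03]], delta_rot=[[0, 0, 0], [0, 0, 0], [0, 0, 0], [0, 0, 0], [0, 0, 0], [0, 0, 0], [0, 0, 0], [0, 0, 0], [0, 0, 0], [0, 0, 0], [0, 0, 0], [0, 0, 0], [0, 0, 0], [0, 0, 0], [0, 0, 0], [0, 0, 0], [0, 0, 0], [0, 0, 0]])

```text
time_s: 3.37
ee_pos: [535.2, 272.7, 302.5]
tool_rot: [-3.139, -0.005, -3.116]
ft_force: [-1.5, -0.8, -2.0]
gripper_width: 79.9
gripper_force: 0.0
```

Run:
```python
from h import *
np.set_printoptions(precision=1,suppress=True)
S=viewer.get_image("scene");T=viewer.get_image("top"); print(r.state()["ee_pos"])
a=cv2.resize(S["img"][100:300,330:520],None,fx=2.1,fy=2.1,interpolation=cv2.INTER_CUBIC)
b=cv2.resize(T["img"][150:300,170:265],None,fx=4,fy=4,interpolation=cv2.INTER_CUBIC)
c=np.zeros((600,800,3),np.uint8);c[:a.shape[0],:a.shape[1]]=a;c[:b.shape[0],400:400+b.shape[1]]=b
cv2.imwrite("pics/c1.png",c[:,:,::-1])
```

```text
[536.6 272.9 306.1]
```

View pics/c1.png

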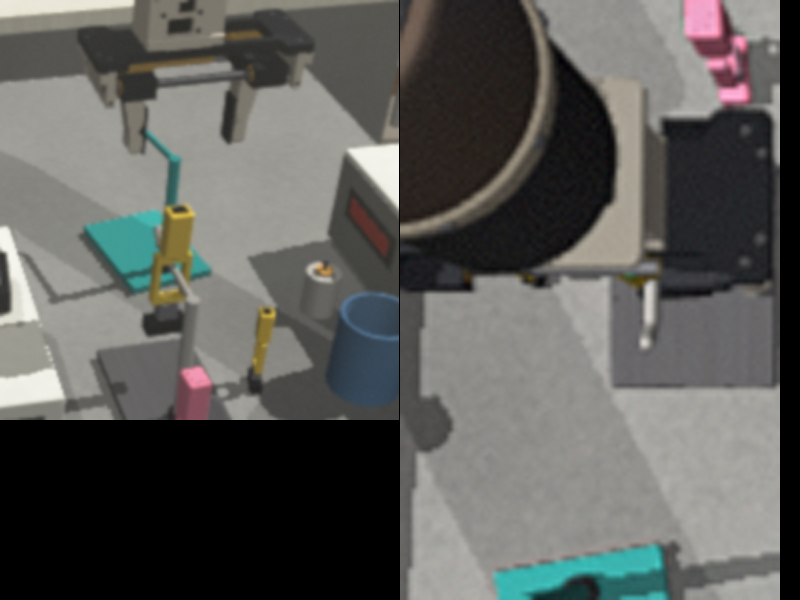

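Run:
```python
from h import *
np.set_printoptions(precision=1,suppress=True)
S=viewer.get_image("scene")
print(r.state()["ee_pos"],proj(S,(536.6,274,306)),proj(S,(537,274.5,230)),proj(S,(547,274.5,230)),proj(S,(537,284.5,230)))
for b in blobs(S,(22,120,90),(34,255,255),(395,190,430,250)): print(b["area"],b["c"],b["pts"].min(0),b["pts"].max(0))
m=[b for b in blobs(S,(0,0,0),(180,255,75),(408,196,422,204),2)]
print([(b["area"],b["c"]) for b in m])
for f in ((520,274,208),(548,287.5,230),(548,261.5,230),(526,261.5,230),(526,287.5,230)): print(proj(S,f))
```

```text
[537.  273.3 307.1] [416.9 167.1] [413.8 199.9] [415.3 202.5] [418.5 199.4]
447.0 [412.  219.1] [401.4 197.9] [421.6 244.4]
[(5.4375, array([414.9, 199.2]))]
[410.3 204.5]
[421.6 202.2]
[409.3 203.5]
[406.2 197.8]
[418.3 196.5]
```

>>> send_rows(claw=[0.08, 0.08, 0.08, 0.08, 0.08, 0.08, 0.08, 0.08, 0.08, 0.08, 0.08, 0.08], xyz=[[0, 0.001, -0.01], [0, 0.001, -0.025], [0, 0.001, -0.04], [0, 0.001, -0.055], [0, 0.001, -0.07], [0, 0.001, -0.085], [0, 0.001, -0.097], [0, 0.001, -0.107], [0, 0.001, -0.113], [0, 0.001, -0.117], [0, 0.001, -0.117], [0, 0.001, -0.117]], delta_rot=[[0, 0, 0], [0, 0, 0], [0, 0, 0], [0, 0, 0], [0, 0, 0], [0, 0, 0], [0, 0, 0], [0, 0, 0], [0, 0, 0], [0, 0, 0], [0, 0, 0], [0, 0, 0]])

```text
time_s: 4.52
ee_pos: [537.0, 275.4, 190.0]
tool_rot: [3.141, 0.001, -3.115]
ft_force: [0.8, -0.5, 0.5]
gripper_width: 80.2
gripper_force: 0.0
```

>>> send_rows(claw=[0.06, 0.05, 0.04, 0.034, 0.03, 0.026, 0.02, 0.01, 0.0, 0.0, 0.0, 0.0], xyz=[[0, 0, 0], [0, 0, 0], [0, 0, 0], [0, 0, 0], [0, 0, 0], [0, 0, 0], [0, 0, 0], [0, 0, 0], [0, 0, 0], [0, 0, 0], [0, 0, 0], [0, 0, 0]], delta_rot=[[0, 0, 0], [0, 0, 0], [0, 0, 0], [0, 0, 0], [0, 0, 0], [0, 0, 0], [0, 0, 0], [0, 0, 0], [0, 0, 0], [0, 0, 0], [0, 0, 0], [0, 0, 0]])

```text
time_s: 5.52
ee_pos: [536.7, 275.3, 189.5]
tool_rot: [-3.142, -0.0, -3.115]
ft_force: [-0.1, 0.8, 0.4]
gripper_width: 26.1
gripper_force: 30.0
```

>>> send_rows(claw=[0, 0, 0, 0, 0, 0, 0, 0], xyz=[[0, 0, 0.002], [0, 0, 0.006], [0, 0, 0.011], [0, 0, 0.016], [0, 0, 0.02], [0, 0, 0.023], [0, 0, 0.024], [0, 0, 0.024]], delta_rot=[[0, 0, 0], [0, 0, 0], [0, 0, 0], [0, 0, 0], [0, 0, 0], [0, 0, 0], [0, 0, 0], [0, 0, 0]])

```text
time_s: 6.18
ee_pos: [536.9, 275.4, 214.0]
tool_rot: [3.141, 0.001, -3.115]
ft_force: [0.4, -0.3, -0.8]
gripper_width: 25.9
gripper_force: 30.0
```

Run:
```python
from h import *
S=viewer.get_image("scene");T=viewer.get_image("top"); s=r.state(); print(s["ee_pos"],s["ft_force"],s["moment"])
a=cv2.resize(S["img"][130:290,360:460],None,fx=3.7,fy=3.7,interpolation=cv2.INTER_CUBIC)
b=cv2.resize(T["img"][150:260,170:275],None,fx=4,fy=4,interpolation=cv2.INTER_CUBIC)
c=np.zeros((600,800,3),np.uint8);c[:a.shape[0],:a.shape[1]]=a;c[:b.shape[0],375:375+b.shape[1]]=b
cv2.imwrite("pics/c2.png",c[:,:,::-1])
```

```text
[536.62306545 275.26012094 213.39742389] [ 0.30772474 -0.45895765 -1.998746  ] [-0.02502789  0.01978928 -0.01555908]
```

View pics/c2.png

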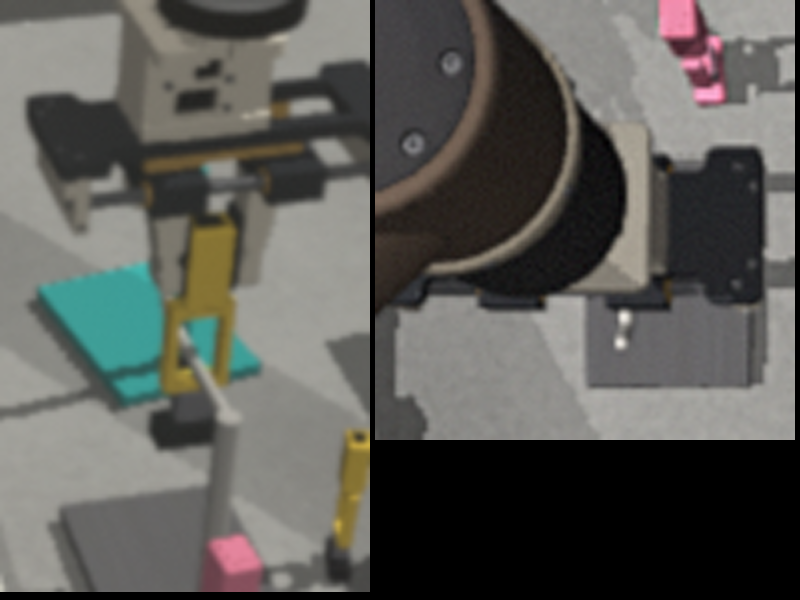

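The probe is held upright, with the hook's arm mid-window (crop ~(185,340)), so it can slide off along -x.

>>> send_rows(claw=[0, 0, 0, 0, 0, 0, 0, 0, 0, 0, 0, 0, 0, 0, 0, 0], xyz=[[-0.003, 0, 0], [-0.009, 0, 0], [-0.017, 0, 0], [-0.026, -0.001, 0], [-0.035, -0.001, 0], [-0.044, -0.001, 0], [-0.053, -0.001, 0], [-0.062, -0.002, 0], [-0.071, -0.002, 0], [-0.079, -0.002, 0], [-0.086, -0.002, 0], [-0.09, -0.002, 0], [-0.09, -0.002, 0], [-0.09, -0.002, 0], [-0.09, -0.002, 0.004], [-0.09, -0.002, 0.01]], delta_rot=[[0, 0, 0], [0, 0, 0], [0, 0, 0], [0, 0, 0], [0, 0, 0], [0, 0, 0], [0, 0, 0], [0, 0, 0], [0, 0, 0], [0, 0, 0], [0, 0, 0], [0, 0, 0], [0, 0, 0], [0, 0, 0], [0, 0, 0], [0, 0, 0]])

```text
time_s: 7.62
ee_pos: [446.8, 273.1, 223.3]
tool_rot: [-3.141, -0.001, -3.115]
ft_force: [-0.3, -0.8, -1.3]
gripper_width: 25.7
gripper_force: 30.0
```

>>> send_rows(claw=[0, 0, 0, 0, 0, 0, 0, 0, 0, 0, 0, 0, 0, 0, 0, 0, 0, 0, 0, 0], xyz=[[0, 0, 0.008], [0, 0, 0.02], [0, 0, 0.035], [0, 0, 0.05], [0, 0, 0.065], [0, 0, 0.078], [0, 0, 0.086], [0, -0.004, 0.09], [0.001, -0.012, 0.09], [0.003, -0.024, 0.09], [0.005, -0.04, 0.09], [0.007, -0.06, 0.09], [0.01, -0.08, 0.09], [0.013, -0.1, 0.09], [0.016, -0.12, 0.09], [0.019, -0.14, 0.09], [0.022, -0.16, 0.09], [0.024, -0.18, 0.09], [0.026, -0.2, 0.09], [0.028, -0.22, 0.09]], delta_rot=[[0, 0, 0], [0, 0, 0], [0, 0, 0], [0, 0, 0], [0, 0, 0], [0, 0, 0], [0, 0, 0], [0, 0, 0], [0, 0, 0], [0, 0, 0.01], [0, 0, 0.02], [0, 0, 0.03], [0, 0, 0.04], [0, 0, 0.05], [0, 0, 0.06], [0, 0, 0.07], [0, 0, 0.08], [0, 0, 0.09], [0, 0, 0.1], [0, 0, 0.11]])

```text
time_s: 9.28
ee_pos: [474.1, 51.6, 312.7]
tool_rot: [-3.141, -0.001, -3.005]
ft_force: [0.7, 1.9, -0.9]
gripper_width: 25.9
gripper_force: 30.0
```

>>> send_rows(claw=[0, 0, 0, 0, 0, 0, 0, 0, 0, 0, 0, 0, 0, 0, 0, 0, 0, 0, 0, 0], xyz=[[0.001, -0.022, 0], [0.002, -0.044, 0], [0.003, -0.066, 0], [0.004, -0.088, 0], [0.005, -0.11, 0], [0.006, -0.132, 0], [0.007, -0.154, 0], [0.008, -0.176, 0], [0.009, -0.198, 0], [0.01, -0.22, 0], [0.011, -0.242, 0], [0.012, -0.264, 0], [0.013, -0.286, 0], [0.014, -0.308, 0], [0.015, -0.33, 0], [0.015, -0.35, 0], [0.015, -0.37, 0], [0.015, -0.385, 0], [0.015, -0.397, 0], [0.015, -0.405, 0]], delta_rot=[[0, 0, 0.01], [0, 0, 0.02], [0, 0, 0.03], [0, 0, 0.04], [0, 0, 0.05], [0, 0, 0.06], [0, 0, 0.07], [0, 0, 0.08], [0, 0, 0.09], [0, 0, 0.1], [0, 0, 0.11], [0, 0, 0.12], [0, 0, 0.132], [0, 0, 0.132], [0, 0, 0.132], [0, 0, 0.132], [0, 0, 0.132], [0, 0, 0.132], [0, 0, 0.132], [0, 0, 0.132]])

```text
time_s: 10.95
ee_pos: [489.0, -353.0, 312.6]
tool_rot: [3.141, -0.001, -2.874]
ft_force: [0.7, 0.4, -1.8]
gripper_width: 25.5
gripper_force: 30.0
```

>>> send_rows(claw=[0, 0, 0, 0, 0, 0], xyz=[[0, -0.002, -0.01], [0, -0.002, -0.03], [0, -0.002, -0.05], [0, -0.002, -0.06], [0, -0.002, -0.06], [0, -0.002, -0.06]], delta_rot=[[0, 0, 0], [0, 0, 0], [0, 0, 0], [0, 0, 0], [0, 0, 0], [0, 0, 0]])

```text
time_s: 11.45
ee_pos: [489.6, -353.4, 253.4]
tool_rot: [3.141, -0.001, -2.872]
ft_force: [-0.2, 0.0, -1.0]
gripper_width: 25.9
gripper_force: 30.0
```

Run:
```python
from h import *
S=viewer.get_image("scene");T=viewer.get_image("top"); s=r.state(); print(s["ee_pos"],s["tool_rot"],s["ft_force"],s["gripper_width"])
a=cv2.resize(S["img"][170:330,75:190],None,fx=3.4,fy=3.4,interpolation=cv2.INTER_CUBIC)
b=cv2.resize(T["img"][180:320,430:530],None,fx=4,fy=4,interpolation=cv2.INTER_CUBIC)
c=np.zeros((600,800,3),np.uint8);c[:a.shape[0],:a.shape[1]]=a;c[:b.shape[0],395:395+b.shape[1]]=b
cv2.imwrite("pics/c3.png",c[:,:,::-1]); np.savez("s3.npz",S=S["img"],T=T["img"])
```

```text
[ 490.4075819  -353.80239131  254.80050309] [-3.14023211e+00  1.20013738e-03 -2.87218781e+00] [-0.32416189 -0.99443581 -0.97293193] 26.107318365475447
```

View pics/c3.png

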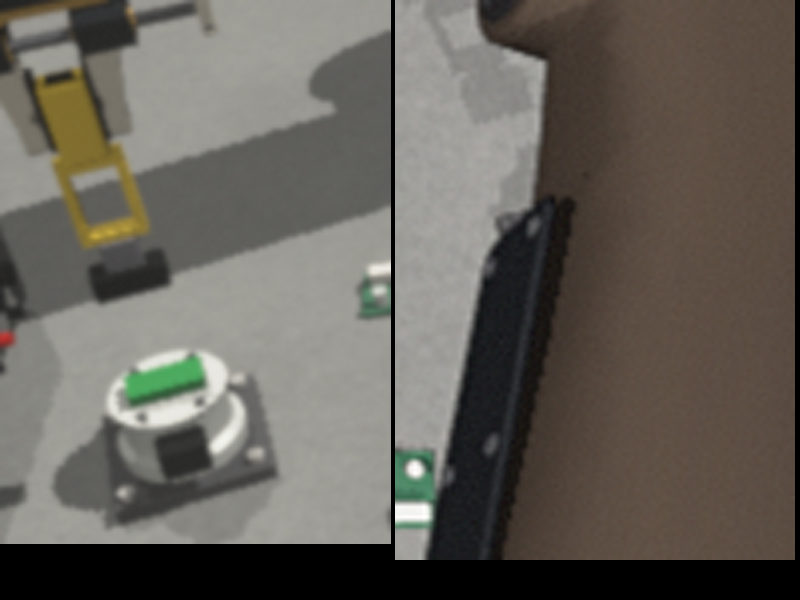

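Run:
```python
from h import *
np.set_printoptions(precision=1,suppress=True)
S=viewer.get_image("scene"); s=r.state(); e=s["ee_pos"]; print(e)
yaw=np.radians(105.5-90); c,n=np.cos(yaw),np.sin(yaw); R=np.array([[c,-n,0],[n,c,0],[0,0,1]])
O=np.array([e[0],e[1],e[2]-109.5])
W=lambda x,y,z: proj(S,O+R@np.array([x,y,z]))
b=blobs(S,(20,110,70),(36,255,255),(75,180,130,250))[0]
print("yellow",b["c"],b["pts"].min(0),b["pts"].max(0))
pred=lambda x,y,z0,z1: np.array([W(i*x,j*y,z) for i in(-1,1) for j in(-1,1) for z in(z0,z1)])
p=np.r_[pred(11,13,98,150),pred(6,19,42,98)]; print("pred",p.min(0),p.max(0))
b=blobs(S,(0,0,0),(180,255,50),(98,236,130,262))[0]
print("head",b["c"],b["pts"].min(0),b["pts"].max(0)); p=pred(10,22,0,18); print("pred",p.min(0),p.max(0))
hull=cv2.convexHull(p.astype(np.float32)); M=cv2.moments(hull); print("pred c",M["m10"]/M["m00"],M["m01"]/M["m00"],M["m00"],b["area"])
# pad: model top face + sides at candidate centre
for C in ((490,-354),(488,-355),(492,-353)):
    q=np.array([proj(S,np.array([C[0],C[1],z])+R@np.array([i*12,j*24,0])) for i in(-1,1) for j in(-1,1) for z in(58,68)],np.float32)
    M=cv2.moments(cv2.convexHull(q)); print(C,q.min(0),q.max(0),M["m10"]/M["m00"],M["m01"]/M["m00"])
b=blobs(S,(45,110,40),(75,255,255),(95,265,160,300))[0]; print("pad",b["c"],b["pts"].min(0),b["pts"].max(0))
```

```text
[ 490.4 -353.8  254.9]
yellow [100.2 217.7] [ 83.9 189.6] [117.6 241.9]
pred [ 83.1 187.6] [117.  241.2]
head [111.9 251.3] [100.6 244.1] [122.9 257.1]
pred [ 98.7 240.9] [124.3 258.9]
pred c 111.39458354058824 249.86344763255354 295.62456619838485 147.8125
(490, -354) [110.6 274.2] [135.9 290.7] 123.13187053179884 282.4535228010857
(488, -355) [110.3 273.7] [135.6 290.1] 122.81070106040117 281.903641363444
(492, -353) [110.9 274.8] [136.2 291.3] 123.4539055529661 283.00488469204606
pad [122.9 281.5] [112.1 275.1] [133.6 287.6]
```

>>> send_rows(claw=[0, 0, 0, 0, 0, 0, 0, 0, 0, 0, 0, 0, 0, 0, 0, 0], xyz=[[0, 0, -0.004], [0, 0, -0.01], [0, -0.001, -0.018], [-0.001, -0.001, -0.026], [-0.001, -0.001, -0.034], [-0.001, -0.001, -0.041], [-0.001, -0.001, -0.047], [-0.001, -0.001, -0.052], [-0.001, -0.001, -0.056], [-0.001, -0.001, -0.059], [-0.001, -0.001, -0.061], [-0.001, -0.001, -0.063], [-0.001, -0.001, -0.064], [-0.001, -0.001, -0.065], [-0.001, -0.001, -0.065], [-0.001, -0.001, -0.065]], delta_rot=[[0, 0, 0], [0, 0, 0], [0, 0, 0], [0, 0, 0], [0, 0, 0], [0, 0, 0], [0, 0, 0], [0, 0, 0], [0, 0, 0], [0, 0, 0], [0, 0, 0], [0, 0, 0], [0, 0, 0], [0, 0, 0], [0, 0, 0], [0, 0, 0]])

```text
time_s: 12.93
ee_pos: [488.8, -354.7, 188.7]
tool_rot: [-3.141, 0.0, -2.873]
ft_force: [0.6, 0.3, -1.4]
gripper_width: 26.1
gripper_force: 30.0
```

Run:
```python
from h import *
S=viewer.get_image("scene"); s=r.state(); print(s["ee_pos"],s["tool_rot"],s["ft_force"],s["gripper_width"],abs(s["joint_velocities"]).max())
a=cv2.resize(S["img"][215:325,60:200],None,fx=5.4,fy=5.4,interpolation=cv2.INTER_CUBIC)
cv2.imwrite("pics/c4.png",a[:,:,::-1])
```

```text
[ 488.8095604  -354.73067186  188.73364464] [-3.14141051e+00  1.86727859e-04 -2.87274412e+00] [-0.75330006  0.19608981 -0.77252936] 26.13291519582845 0.0020620477728121173
```

View pics/c4.png

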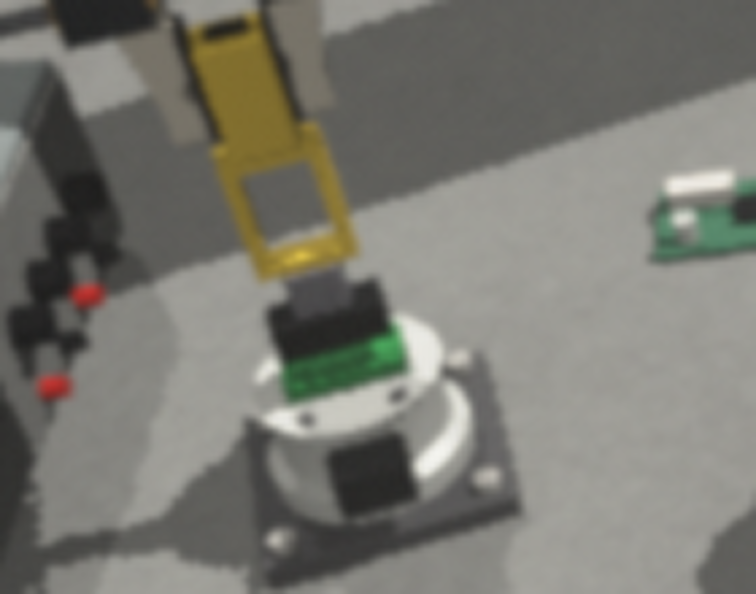

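Run:
```python
from h import *
np.set_printoptions(precision=1,suppress=True)
S=viewer.get_image("scene")
a=np.radians(15.5);c,n=np.cos(a),np.sin(a);R=np.array([[c,-n,0],[n,c,0],[0,0,1]])
k=lambda P,x,y:(proj(S,np.array(P)+R@np.array([x,y,0]))+.5-[60,215])*5.4
print("pad front bottom",k((489,-354.5,58),12,-24),k((489,-354.5,58),12,24))
print("pad front top",k((489,-354.5,68),12,-24),k((489,-354.5,68),12,24))
print("head front",k((489,-354.5,79),10,-22),k((489,-354.5,79),10,22))
```

```text
pad front bottom [288.3 410. ] [411.6 374.7]
pad front top [281.3 391.7] [405.4 356.4]
head front [278.2 366.6] [392.7 334.4]
```

>>> send_rows(claw=[0, 0, 0, 0, 0, 0, 0, 0], xyz=[[-0.001, -0.001, -0.001], [-0.001, -0.001, -0.001], [-0.001, -0.001, -0.001], [-0.001, -0.001, -0.001], [-0.001, -0.001, -0.001], [-0.001, -0.001, -0.001], [-0.001, -0.001, -0.001], [-0.001, -0.001, -0.001]], delta_rot=[[0, 0, 0], [0, 0, 0], [0, 0, 0], [0, 0, 0], [0, 0, 0], [0, 0, 0], [0, 0, 0], [0, 0, 0]])

```text
time_s: 13.7
ee_pos: [487.8, -355.7, 187.6]
tool_rot: [3.142, 0.0, -2.873]
ft_force: [-0.5, -0.5, -1.6]
gripper_width: 25.9
gripper_force: 30.0
```

```bash
python3 -c "
from workcell import r
s=r.state(); print(s['ee_pos'],s['gripper_force']); print(r.close_job())"
```

```text
[ 487.75507157 -355.68933934  187.56040284] 29.999601244926453
the job is handed in; nothing more can be done
None
```

I handed the job in at about 13.7 s with the probe gripped at 30 N, upright and at rest, its face an estimated 10 mm above the green pad and centred to within a few millimetres. I saw no bumps on the way, but `close_job()` gave no verdict, so success is unconfirmed.

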